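Hold a spring clip open over a template's edge

TASK

First lift the loose aluminium guard off the top edge of the upright board and set it down on the worktop, not dropped and clear of both stands. Then take the spring clip off its rail by squeezing its handles together, without dropping it, and hold it upright and squeezed wide open astride the middle of the board's bare edge, one jaw reaching well down on either side but touching the board nowhere, so that I can slip a strip in. Finish while holding it there, still squeezed; leave the loose things lying about where they are.

Things in the scene. Friction and masses are not known exactly. Their poses are not given: they have to be found in the camera images.
- stand: Fixed wooden base, 70 (x) x 150 (y) x 26 mm high, with an upright brown hardboard panel standing in its middle: 6 mm thick (its x), 140 mm long (its y), top edge 110 mm above the worktop. Origin: centre of the base's underside, z up. It stands in front of the robot to the left or the right, with the rail on the other side.
- board_edge (a point): Middle of the panel's straight top edge, 110 mm above the worktop; y runs along the edge, x across the panel's thickness, z up.
- guard: Loose aluminium U-channel, 14 mm wide (x), 120 mm long (y), 30 mm high, open downwards (walls 3 mm, slot 8 mm wide and 22 mm deep, 8 mm solid top), 60 g, nominal. It sits as a cap over the panel's top edge. Origin: centre of its underside (level with the rims of its walls), z up; its underside is 88 mm above the worktop at the start. It can stand on the worktop on its rims.
- rail: Fixed wooden block, 70 (x) x 110 (y) x 26 mm high, with an upright steel strip 6 mm thick (x), 90 mm long (y), its top edge 100 mm above the worktop. Origin: centre of the block's underside, z up. The spring clip is parked on the strip's top edge.
- clip: Steel spring clip like a large clothes peg, about 80 g, biting down on the rail's strip: jaws down, handles up. Origin: centre of its pivot pin, 130 mm above the worktop at the start; y along the pin and strip, x the way the jaws open, z up. Jaws reach 50 mm below the pin, 18 mm wide (y), pads inside them 14 mm high. Let go, it snaps shut.
- clip_grip (a point): Point midway between the handles, 36 mm above the pin: where the finger pads go, from above, one outside each handle, closing along x. Handles: flat plates 22 mm wide (y), parked leaning apart in a V (61 mm over the outsides at the top, 48 mm above the pin; 38 mm at the foot, 5 mm above it); fully squeezed upright, parallel, 34 mm over the outsides, 10 to 54 mm above it.
- clip_lever_a (a joint): Opening of the clip's +x lever, rad: 0 parked on the 6 mm strip, -0.05 shut on nothing, 0.26 fully squeezed (stop; jaw pads about 28 mm apart). Wide open: above 0.19. Squeezing takes about 5 N on each handle to start, 11 N to the stop; as it opens it lets go of the rail and hangs in the fingers.
- clip_lever_b (a joint): Opening of the clip's -x lever, same meaning; the two levers open equally.
- tape: Yellow tape measure, 36x78x64 mm, a loose bystander between and behind the stands, near the middle. Origin: centre of its underside.
- offcut: Small wood offcut, 38x58x19 mm, a loose bystander near the robot in the middle. Origin: centre of its underside.
- sander: Sanding block, 69x112x30 mm, a loose bystander at the left. Origin: centre of its underside.
- plier: Pliers with red grips, 44x170x13 mm, a loose bystander lying flat at the right. Origin: centre of its underside.
There are look-alikes about, which are no part of the job. Leave any green look-alike of the clip alone. Leave any orange look-alike of the guard alone.

How it is judged:
On the way, in this order (a step that is already met when the one before it is completed fails the run):
1. the guard is off the board and lies released on the worktop, clear of both stands (height (world z) of guard below 0.03 m and contact force between guard and the fingers below 0.1 N and contact force between guard and stand below 0.1 N and contact force between guard and rail below 0.1 N and linear speed of guard below 0.03 m/s), for 0.2 s.
2. the clip is squeezed open and lifted clear of its rail (value of joint each of clip_lever_a, clip_lever_b above 0.19 rad and contact force between clip and stand below 0.2 N and contact force between clip and rail below 0.2 N and height (world z) of clip above 0.145 m), for 0.2 s.
At the end, for the whole second after the job is handed in: Clip held (over 3 N), still, both levers over 0.19 rad, upright within 0.25, pin along the edge within 0.2 rad, 8-36 mm above it, within 9 mm of the board's mid-plane and 25 mm of the edge's middle, touching neither stand; guard released, still on the worktop, touching neither stand (all of step 1 and value of joint each of clip_lever_a, clip_lever_b above 0.19 rad and contact force between clip and stand below 0.2 N and contact force between clip and rail below 0.2 N and contact force between clip and the fingers above 3 N and z of clip in the frame of board_edge between 0.008 and 0.036 m and x of clip in the frame of board_edge between -0.009 and 0.009 m and y of clip in the frame of board_edge between -0.025 and 0.025 m and angle between the y axis of clip and the y axis of board_edge, either way round below 0.2 rad and angle between clip's own z axis and vertical below 0.25 rad and linear speed of clip below 0.03 m/s); the arm keeps its last pose, push and grip.
It fails at once if the guard is dropped onto the worktop (height (world z) of guard below 0.05 m and linear speed of guard above 0.8 m/s).
It fails at once if the clip is dropped (height (world z) of clip below 0.06 m).
It fails at once if a loose bystander (tape measure, offcut, sanding block, pliers) is pushed more than 3 cm aside (distance of any of tape, offcut, sander, plier from where it was at the start of the episode above 0.03 m).
It also fails if it takes over 50 s, if anything falls off the work surface, if the arm or the gripper's body presses on something with over 40 N, if the wrist force passes 120 N, or if a joint passes its speed limit or range.

ROBOT

A 6-joint arm with a two-finger parallel gripper is mounted at the origin on a cart in front of the work surface, level with it; the furniture and walls round the work are solid. World frame = base frame: x ahead of the robot, y to its left, z up, the work surface at z = 0. Lengths are in m, angles in rad, forces in N, time in s.
With the tool pointing down it reaches from about 0.275 to 1 m from the base axis. Payload 8.4 kg.
Tool frame: the origin (TCP) lies at the very end of the fingers, on their centre line; the grasp point (between the pads) lies manip.pinch_z behind it (manip.pinch_z is the distance from the TCP to the grasp point, in m); z points along the fingers, x is the direction in which the jaws open and shut, and the axes are right-handed (so a half turn about z gives the same grasp; the last joint's range is limited). The gripper opens to 85 mm and grips with 20 to 120 N. Pads are 22 mm wide; open, the fingers measure 114 mm over their backs; the gripper's body (76 mm by 85 mm) begins 54 mm behind the grasp point. The pads swing forward as they close: fully open they stand 13 mm farther back than shut.
Start: joints at [-1.32, 0.353, 1.633, -0, 1.155, -0.002], TCP at [0.156, -0.605, 0.231] pointing down, gripper open.
Joint ranges: [-2.63, 2.63], [-0.92, 2.1], [0.06, 2.66], [-1.3, 4.44], [0, 2.69], [-3.02, 3.02]. Speed limits (rad/s): [2.22, 2.22, 2.79, 3.14, 3.14, 3.14].

INTERFACE

Orientations are given as a 3x3 rotation matrix whose columns are the frame's x, y, z axes.
In Python, from rig import manip, optics gives the robot as it stands.
- The arm moves only by the tool arm_command, never from a script. Its argument "targets" is a list of rows, each an object with "gripper": the opening, from 0 (shut) to 1 (fully open); "offset": the shift along the tool's x, y, z normalised to -1 to 1, where 1 is 200 mm, a list of three; "turn": the turn about the tool's z normalised to -1 to 1, where 1 is pi/2 rad. A call has 1 to 12 rows; each row shifts and turns the commanded pose from where the row before left it, along the tool's axes as they then stand; what a row does not reach is not made up. A row lasts 1/8 s, in which the tool goes at most 62.5 mm and 10.7 degrees, less where a joint would pass 70% of its speed; a pose out of reach is approached as far as the arm can. A call with a number of a shift or a turn outside -1 to 1 is refused whole. A call with a gripper value outside its range is refused whole. The fingers move at their own pace and stop on an object; the grip force is fixed at half the most. Time passes only in rows, so rows that do not move let the fingers close. It gives the time, the measured TCP pose, the force and the opening at its end, in the units of the state.
- manip.state(): the state, without advancing time (a new reading comes with each control period).
- optics.snapshot(name): name is "side" or "top"; returns a dict with "frame" (384x512x3 uint8, blue, green, red), "K" (3x3 intrinsics, pixels), "extrinsics" (4x4, takes a point from camera to world coordinates). Camera axes: x right, y down, z forward; pixel columns grow to the right and rows downward; lengths in m; the calibration is good to about 2 mm. A picture is of the moment at which its call begins. There is no depth.
- manip.finish_job(): hands the job in, once; it reports no verdict.
The state is a dict: "t": time; "joint_positions": joint angles; "joint_vel": joint speeds; "tau": joint torques, N m; "position": TCP position; "eef_rot": TCP orientation; "force": force on the tool from outside, world axes, zero at the start; "wrist_torque": the same for the moment, N m; "gripper_width": finger opening in m.
Only numpy, scipy, OpenCV 4.12 (cv2) and the standard library are available. Lean on these libraries where they do the work, as an engineer would, in place of code of your own. Each camera call takes 0.05 s, during which the arm holds its last target. There are 200 camera calls.

## Working session

There is one attempt and no reset: what is moved stays moved. The work goes in short steps, Python scripts to look and compute and a tool call to move; the robot and the scene stay as the last step left them, time stands still between calls to the robot, and variables do not carry over. Pictures are saved under pics/ and viewed, about 8 in all and at most 12, crops included, and the job is handed in when it is done.

Besides the shell and the picture viewer there is one more tool, called after "Request:" in YAML: its name, and indented under it one key for each argument. arm_command: Moves the arm, as the interface text tells. Scaled input: -1 to 1 covers 200 mm each way for a shift and pi/2 rad each way for a turn. Its arguments: {"type":"object","properties":{"targets":{"type":"array"}},"required":["targets"]}

```bash
mkdir -p pics; ls; cat > h.py <<'E'
import numpy as np, cv2
from rig import manip, optics
def snap(n,f=None):
    s=optics.snapshot(n)
    if f: cv2.imwrite('pics/'+f,s['frame'])
    return s
def ray(s,u,v):
    T=np.array(s['extrinsics']);K=np.array(s['K'])
    d=T[:3,:3]@np.linalg.solve(K,[u,v,1.]);return T[:3,3],d
def onz(s,u,v,z):
    c,d=ray(s,u,v);return c+d*(z-c[2])/d[2]
def proj(s,p):
    T=np.array(s['extrinsics']);q=np.array(s['K'])@(T[:3,:3].T@(np.array(p)-T[:3,3]));return q[:2]/q[2]
def tri(s1,p1,s2,p2):
    c1,d1=ray(s1,*p1);c2,d2=ray(s2,*p2)
    a=np.linalg.lstsq(np.stack([d1,-d2],1),c2-c1,rcond=None)[0]
    x,y=c1+a[0]*d1,c2+a[1]*d2;return (x+y)/2,np.linalg.norm(x-y)
E
python3 - <<'E'
from h import *
for n in('top','side'):
    s=snap(n,n+'1.png');print(n,np.round(s['K'],1).tolist(),np.round(s['extrinsics'],3).tolist())
st=manip.state();print(manip.pinch_z,st['t'],st['position'],np.round(st['eef_rot'],3),st['gripper_width'],st['force'])
E
```

```text
pics
top [[372.1, 0.0, 258.3], [0.0, 372.1, 195.9], [0.0, 0.0, 1.0]] [[-0.011, -0.982, 0.19, 0.33], [-1.0, 0.009, -0.007, 0.021], [0.005, -0.19, -0.982, 1.133], [0.0, 0.0, 0.0, 1.0]]
side [[367.2, 0.0, 259.1], [0.0, 367.2, 193.6], [0.0, 0.0, 1.0]] [[-0.945, -0.21, 0.25, 0.251], [-0.327, 0.606, -0.725, 0.794], [0.0, -0.767, -0.642, 0.809], [0.0, 0.0, 0.0, 1.0]]
0.0187 0.1 [ 0.15621624 -0.60472694  0.23063411] [[ 0.25  -0.968 -0.   ]
 [-0.968 -0.25   0.001]
 [-0.001 -0.    -1.   ]] 0.08516504824686161 [-0.24314668  0.35436006  0.05964938]
```

View pics/top1.png

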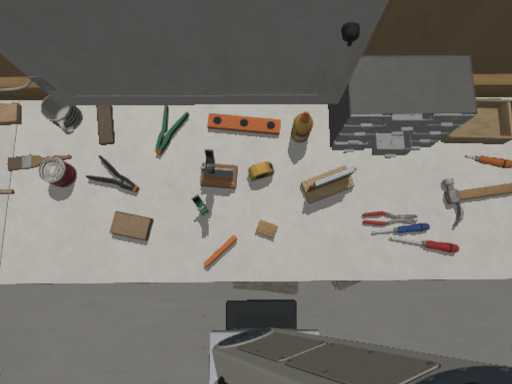

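View pics/side1.png

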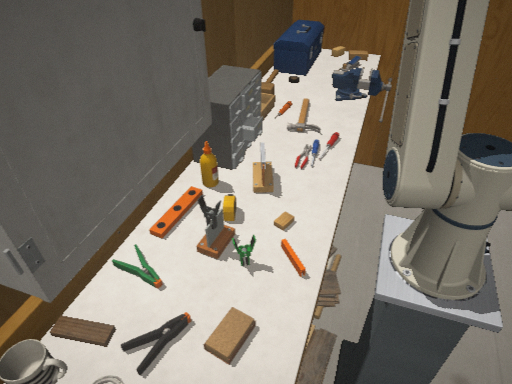

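Top view: the steel clip (dark) is on the rail at about (215,168). The bare-silver guard is on the stand at about (333,177). The look-alikes are a green clip at (200,205) and an orange bar at (220,250), and both stay untouched. The next enlarged crop checks the clip and guard.

```bash
python3 - <<'E'
from h import *
t=cv2.imread('pics/top1.png');s=cv2.imread('pics/side1.png')
def c(i,x,y,w,h): return cv2.resize(i[y:y+h,x:x+w],(400,300),interpolation=cv2.INTER_CUBIC)
o=np.vstack([np.hstack([c(t,295,155,68,51),c(t,185,142,68,51)]),np.hstack([c(s,228,140,80,60),c(s,184,190,92,69)])])
cv2.imwrite('pics/crop1.png',o)
E
```

```text
(no output)
```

View pics/crop1.png

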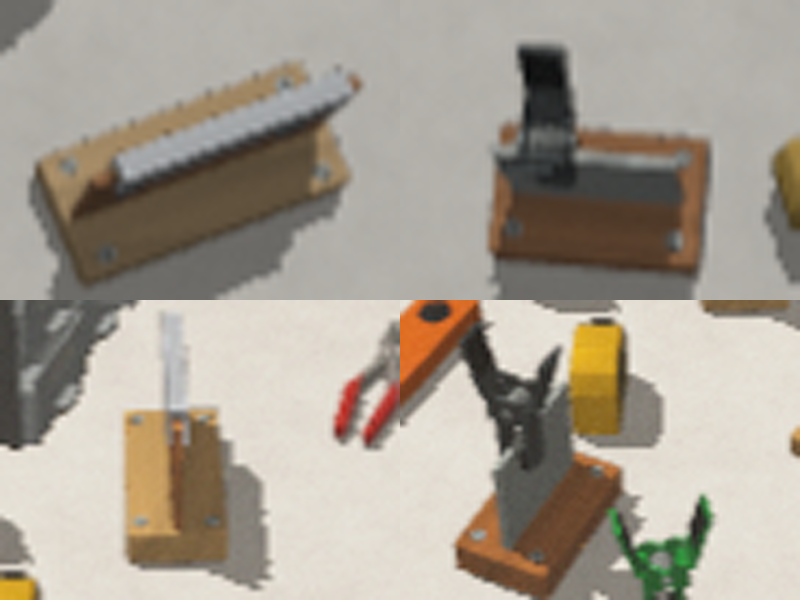

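The crop confirms both: the clip sits near the +y (image-left) end of the rail strip, and the guard is the plain aluminium channel on the board.

```bash
python3 - <<'E'
from h import *
s=snap('top');g=s['frame'];hsv=cv2.cvtColor(g,cv2.COLOR_BGR2HSV)
f=lambda x,y,ox,oy:(ox+x/400*68-.5,oy+y/300*51-.5)
# stand base top corners
P=[onz(s,*f(x,y,295,155),.026) for x,y in[(37,165),(298,64),(350,178)]];print('stand corners',np.round(P,4).tolist(),(P[0]+P[2])/2)
d=P[0]-P[1];print('len',np.linalg.norm(d),np.linalg.norm(P[1]-P[2]),'yaw',np.degrees(np.arctan2(-d[0],d[1])))
# guard ends at top face z .118
for nm,a,b in[('far edge',(113,158),(343,68)),('near edge',(122,185),(357,88))]:
    A,B=[onz(s,*f(*q,295,155),.118) for q in(a,b)];d=A-B;print(nm,A,B,np.linalg.norm(d),np.degrees(np.arctan2(-d[0],d[1])),(A+B)/2)
# mask of guard
roi=g[155:206,295:363].astype(int);m=((roi.min(2)>150)).astype(np.uint8)
print('\n'.join(''.join('%4d'%v for v in r[18:62]) for r in roi.min(2)[8:36]))
P=[onz(s,*f(x-400,y,185,142),.026) for x,y in[(499,123),(712,140),(698,258),(490,248)]];print('rail',np.round(P,4).tolist(),(P[0]+P[2])/2)
for a,b in((0,1),(3,2)):
    d=P[a]-P[b];print(np.linalg.norm(d),np.degrees(np.arctan2(-d[0],d[1])))
A,B=[onz(s,*f(x-400,y,185,142),.1) for x,y in[(497,152),(685,166)]];d=A-B;print('strip',A,B,(A+B)/2,np.linalg.norm(d),np.degrees(np.arctan2(-d[0],d[1])))
for q in((519,46),(566,48)):print('handle+x top',onz(s,*f(q[0]-400,q[1],185,142),.178))
s2=snap('side')
fs=lambda x,y:(184+x*92/400-.5,190+y*69/300-.5)
print('pin',tri(s,f(546-400,138,185,142),s2,fs(517-400,395-300)), 'side@.13',onz(s2,*fs(117,95),.13))
for nm,q in(('tip -x',(555,348)),('tip +x',(470,330))):print(nm,onz(s2,*fs(q[0]-400,q[1]-300),.178))
E
```

```text
stand corners [[0.5844, -0.1173, 0.026], [0.6374, -0.2559, 0.026], [0.5759, -0.2795, 0.026]] [ 0.58017064 -0.19842637  0.026     ]
len 0.14836735414468893 0.06581470378258866 yaw 20.921763785134814
far edge [ 0.56628427 -0.14216055  0.118     ] [ 0.60959712 -0.25443382  0.118     ] 0.12033822680120368 21.095646934956786 [ 0.5879407  -0.19829718  0.118     ]
near edge [ 0.55308411 -0.14592579  0.118     ] [ 0.59961883 -0.2605688   0.118     ] 0.12372752437342313 22.09271401091264 [ 0.57635147 -0.20324729  0.118     ]
 168 169 170 169 171 172 173 172 172 173 173 173 172 174 173 172 171 172 171 173 172 174 173 174 173 172 173 170 171 172 172 171 170 168 167 169 170 170 171 171 169 169 169 170
 168 169 169 170 170 170 171 172 171 173 173 172 172 172 173 172 172 171 172 172 173 173 173 173 174 173 172 171 171 171 172 172 172 171 169 169 171 170 170 171 170 168 168 169
 169 170 171 170 169 171 171 172 172 173 172 171 171 171 171 172 171 171 170 171 171 172 171 173 173 172 172 171 171 166 149 147 144 151 171 172 173 170 170 170 170 168 168 168
 170 171 172 171 169 170 172 171 171 172 172 17
[... 4355 characters left out ...]
16 153 170 170 170 169
rail [[0.6509, 0.1872, 0.026], [0.6407, 0.0757, 0.026], [0.5775, 0.0829, 0.026], [0.5838, 0.1906, 0.026]] [0.61420579 0.13506911 0.026     ]
0.1119888103033417 -5.246131619097112
0.10787458405567694 -3.3604546369038553
strip [0.61477209 0.176775   0.1       ] [0.60687825 0.0851562  0.1       ] [0.61082517 0.1309656  0.1       ] 0.09195823343353729 -4.924422402213868
handle+x top [0.6430146  0.15591775 0.178     ]
handle+x top [0.64187353 0.13453639 0.178     ]
pin (array([0.61187892, 0.14846499, 0.13676948]), np.float64(0.0013002140387671926)) side@.13 [0.61623091 0.14191952 0.13      ]
tip -x [0.58639367 0.14252446 0.178     ]
tip +x [0.64221011 0.1441285  0.178     ]
```

Request:
arm_command:
  targets:
    - {"gripper": 1,"offset": [0,0,0],"turn": -0.107}
    - {"gripper": 1,"offset": [0,0,0],"turn": -0.107}
    - {"gripper": 1,"offset": [0,0,0],"turn": -0.107}
    - {"gripper": 1,"offset": [0,0,0],"turn": -0.107}
    - {"gripper": 1,"offset": [0,0,0],"turn": -0.107}
    - {"gripper": 1,"offset": [0,0,0],"turn": -0.107}
    - {"gripper": 1,"offset": [0,0,0],"turn": -0.107}
    - {"gripper": 1,"offset": [0,0,0],"turn": -0.107}
    - {"gripper": 1,"offset": [0,0,0],"turn": -0.107}
    - {"gripper": 1,"offset": [0,0,0],"turn": -0.11}

```text
t: 1.45
position: [0.1563, -0.605, 0.2311]
eef_rot: [[0.931, 0.364, -0.0], [0.364, -0.931, 0.0], [0.0, -0.0, -1.0]]
force: [0.5, -0.4, -0.0]
gripper_width: 0.0855
```

```bash
cat >> h.py <<'E'
def to(p):
    st=manip.state();R=np.array(st['eef_rot']);d=R.T@(np.array(p)-st['position'])
    print('t',st['t'],'pos',np.round(st['position'],4),'yaw',np.degrees(np.arctan2(R[1,0],R[0,0])).round(2),'F',np.round(st['force'],1),'w',round(st['gripper_width'],4),'d/0.2',np.round(d/.2,4))
E
python3 - <<'E'
from h import *
s=snap('top')
for u,v in((375,152),(330,148),(330,110),(266,229),(390,218),(261,171),(131,226)):print(u,v,onz(s,u,v,0).round(3),onz(s,u,v,.03).round(3))
to([.582,-.2005,.2])
E
```

```text
375 152 [ 0.688 -0.36   0.   ] [ 0.678 -0.35   0.03 ]
330 148 [ 0.702 -0.217  0.   ] [ 0.692 -0.211  0.03 ]
330 110 [ 0.831 -0.223  0.   ] [ 0.818 -0.217  0.03 ]
266 229 [ 0.446 -0.01   0.   ] [ 0.443 -0.009  0.03 ]
390 218 [ 0.476 -0.391  0.   ] [ 0.472 -0.38   0.03 ]
261 171 [0.629 0.003 0.   ] [0.621 0.004 0.03 ]
131 226 [0.459 0.402 0.   ] [0.456 0.391 0.03 ]
t 1.5 pos [ 0.1563 -0.605   0.231 ] yaw 21.85 F [-0.2 -0.  -0. ] w 0.0853 d/0.2 [ 2.7284 -1.0848  0.1559]
```

Request:
arm_command:
  targets:
    - {"gripper": 1,"offset": [0.248,-0.0986,0],"turn": 0}
    - {"gripper": 1,"offset": [0.248,-0.0986,0],"turn": 0}
    - {"gripper": 1,"offset": [0.248,-0.0986,0],"turn": 0}
    - {"gripper": 1,"offset": [0.248,-0.0986,0],"turn": 0}
    - {"gripper": 1,"offset": [0.248,-0.0986,0],"turn": 0}
    - {"gripper": 1,"offset": [0.248,-0.0986,0],"turn": 0}
    - {"gripper": 1,"offset": [0.248,-0.0986,0],"turn": 0}
    - {"gripper": 1,"offset": [0.248,-0.0986,0],"turn": 0}
    - {"gripper": 1,"offset": [0.248,-0.0986,0],"turn": 0}
    - {"gripper": 1,"offset": [0.248,-0.0986,0],"turn": 0}
    - {"gripper": 1,"offset": [0.248,-0.0986,0],"turn": 0}
    - {"gripper": 1,"offset": [0,0,0],"turn": 0}

```text
t: 3.0
position: [0.5897, -0.2041, 0.231]
eef_rot: [[0.933, 0.36, 0.001], [0.36, -0.933, 0.001], [0.001, -0.0, -1.0]]
force: [0.1, -0.4, 0.2]
gripper_width: 0.0854
```

```bash
python3 - <<'E'
from h import *
to([.582,-.2005,.085])
s=snap('side');
a=cv2.resize(s['frame'][110:210,205:338],(800,600),interpolation=cv2.INTER_CUBIC);cv2.imwrite('pics/s2.png',a)
E
```

```text
t 3.0 pos [ 0.5897 -0.2041  0.231 ] yaw 21.11 F [ 0.1 -0.4  0.2] w 0.0854 d/0.2 [-0.0301 -0.0308  0.7299]
```

View pics/s2.png

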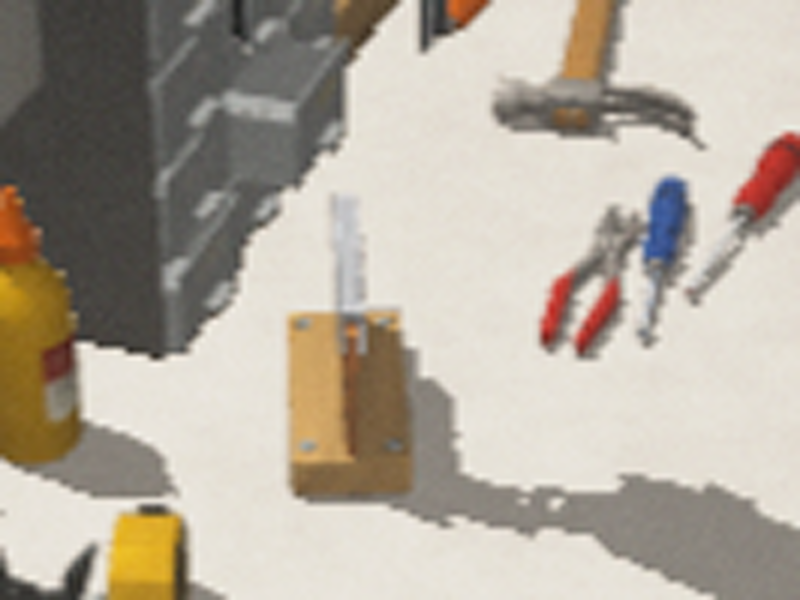

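The board with the guard is visible at about (350,260) in the crop, but the gripper isn't in the picture although it should be above the guard. I'll take a full view.

```bash
python3 - <<'E'
from h import *
s=snap('side');t=snap('top');st=manip.state();print(st['t'],st['position'],proj(s,st['position']),proj(t,st['position']))
a=np.hstack([cv2.resize(s['frame'],(400,300)),cv2.resize(t['frame'],(400,300))]);cv2.imwrite('pics/s3.png',a)
E
```

```text
3.15 [ 0.58688458 -0.20695751  0.23098214] [261.92597574 120.71067005] [345.92826005 162.86374332]
```

View pics/s3.png

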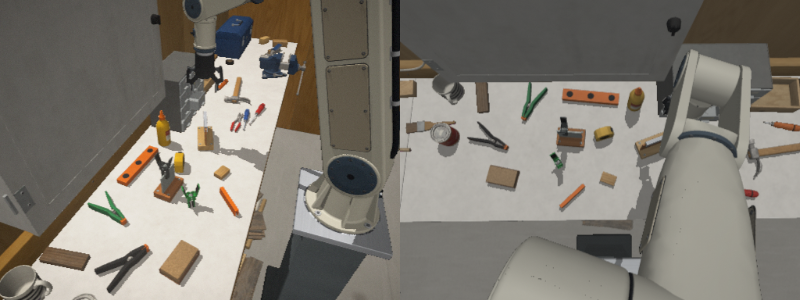

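The gripper is above the stand (fingers at about (262,105) in the side view); my earlier crop had cut it off. Next I check the settled pose and go down in stages.

Request:
arm_command:
  targets:
    - {"gripper": 1,"offset": [0,0,0.2],"turn": 0}
    - {"gripper": 1,"offset": [0,0,0.2],"turn": 0}
    - {"gripper": 1,"offset": [0,0,0],"turn": 0}

```text
t: 3.52
position: [0.5845, -0.2071, 0.1487]
eef_rot: [[0.934, 0.357, -0.006], [0.357, -0.934, 0.002], [-0.005, -0.004, -1.0]]
force: [0.2, 0.1, -0.3]
gripper_width: 0.0854
```

```bash
python3 - <<'E'
from h import *
to([.582,-.2005,.085]);s=snap('side');to([.582,-.2005,.085])
a=cv2.resize(s['frame'][85:185,195:328],(800,600),interpolation=cv2.INTER_CUBIC);cv2.imwrite('pics/s4.png',a)
E
```

```text
t 3.525 pos [ 0.5845 -0.2071  0.1487] yaw 20.92 F [ 0.2  0.1 -0.3] w 0.0854 d/0.2 [ 0.0017 -0.034   0.3186]
t 3.575 pos [ 0.5861 -0.2075  0.1508] yaw 20.94 F [-0.1 -0.   2. ] w 0.0854 d/0.2 [-0.0063 -0.0394  0.3293]
```

View pics/s4.png

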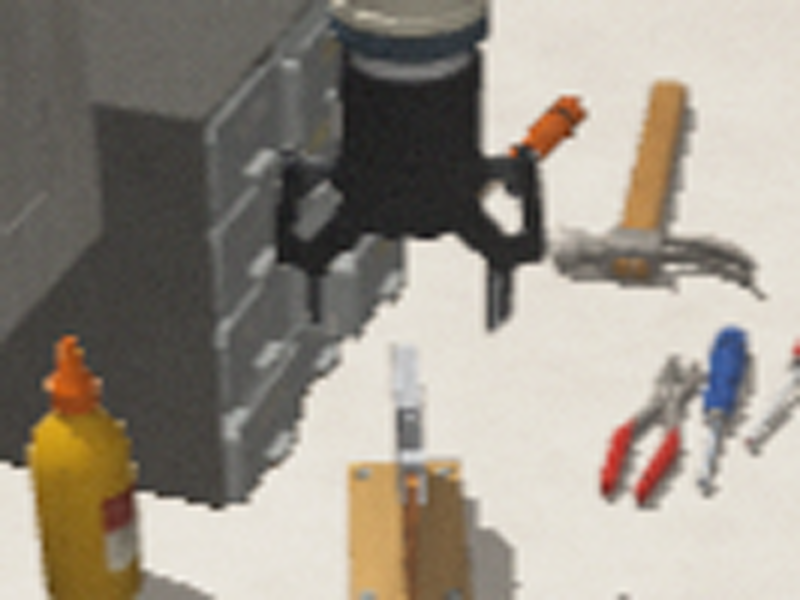

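The guard (top end at (403,350)) lies midway between the open fingers (317 and 495). Going down, then closing.

Request:
arm_command:
  targets:
    - {"gripper": 1,"offset": [-0.003,-0.036,0.08],"turn": 0}
    - {"gripper": 1,"offset": [0,0,0.125],"turn": 0}
    - {"gripper": 1,"offset": [0,0,0.125],"turn": 0}
    - {"gripper": 1,"offset": [0,0,0],"turn": 0}

```text
t: 4.08
position: [0.5834, -0.1997, 0.0844]
eef_rot: [[0.933, 0.359, -0.002], [0.359, -0.933, 0.001], [-0.002, -0.001, -1.0]]
force: [-0.5, -0.1, 0.3]
gripper_width: 0.0856
```

```bash
python3 -c "
from h import *
to([.582,-.2005,.085])"
```

```text
t 4.075 pos [ 0.5834 -0.1997  0.0844] yaw 21.04 F [-0.5 -0.1  0.3] w 0.0856 d/0.2 [-0.0078  0.0012 -0.0031]
```

Request:
arm_command:
  targets:
    - {"gripper": 0.3,"offset": [-0.004,0,0],"turn": 0}
    - {"gripper": 0.2,"offset": [0,0,0],"turn": 0}
    - {"gripper": 0,"offset": [0,0,0],"turn": 0}
    - {"gripper": 0,"offset": [0,0,0],"turn": 0}
    - {"gripper": 0,"offset": [0,0,0],"turn": 0}

```text
t: 4.7
position: [0.5833, -0.2008, 0.0859]
eef_rot: [[0.933, 0.359, -0.001], [0.359, -0.933, -0.0], [-0.001, 0.0, -1.0]]
force: [-3.8, -1.1, 6.8]
gripper_width: 0.0129
```

Gripped (12.9 mm). I ease 0.6 mm toward the side push and lift straight up.

Request:
arm_command:
  targets:
    - {"gripper": 0,"offset": [-0.003,0,-0.02],"turn": 0}
    - {"gripper": 0,"offset": [0,0,-0.06],"turn": 0}
    - {"gripper": 0,"offset": [0,0,-0.12],"turn": 0}
    - {"gripper": 0,"offset": [0,0,-0.12],"turn": 0}
    - {"gripper": 0,"offset": [0,0,0],"turn": 0}

```text
t: 5.32
position: [0.5847, -0.2012, 0.1518]
eef_rot: [[0.933, 0.359, 0.004], [0.359, -0.933, -0.001], [0.003, 0.003, -1.0]]
force: [0.1, -0.6, -1.1]
gripper_width: 0.0133
```

```bash
python3 -c "
from h import *
to([.435,-.165,.15]);s=snap('side')
a=cv2.resize(s['frame'][85:185,195:328],(640,480),interpolation=cv2.INTER_CUBIC);cv2.imwrite('pics/s5.png',a)"
```

```text
t 5.325 pos [ 0.5847 -0.2012  0.1518] yaw 21.06 F [ 0.1 -0.6 -1.1] w 0.0133 d/0.2 [-0.6335 -0.4376  0.0056]
```

View pics/s5.png

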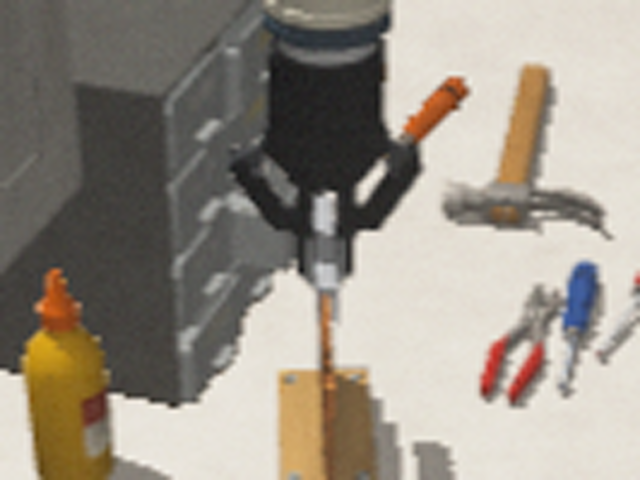

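The guard is held, clear above the bare edge (edge top at about (325,293)). Carrying it to (0.435, -0.165).

Request:
arm_command:
  targets:
    - {"gripper": 0,"offset": [-0.127,-0.088,0],"turn": 0}
    - {"gripper": 0,"offset": [-0.127,-0.088,0],"turn": 0}
    - {"gripper": 0,"offset": [-0.127,-0.088,0],"turn": 0}
    - {"gripper": 0,"offset": [-0.127,-0.088,0],"turn": 0}
    - {"gripper": 0,"offset": [-0.127,-0.088,0],"turn": 0}
    - {"gripper": 0,"offset": [0,0,0.2],"turn": 0}
    - {"gripper": 0,"offset": [0,0,0.2],"turn": 0}
    - {"gripper": 0,"offset": [0,0,0.15],"turn": 0}
    - {"gripper": 0,"offset": [0,0,0.05],"turn": 0}
    - {"gripper": 0,"offset": [0,0,0.05],"turn": 0}
    - {"gripper": 0,"offset": [0,0,0],"turn": 0}
    - {"gripper": 0,"offset": [0,0,0],"turn": 0}

```text
t: 6.88
position: [0.4335, -0.1644, 0.02]
eef_rot: [[0.933, 0.359, 0.001], [0.359, -0.933, -0.0], [0.001, 0.001, -1.0]]
force: [0.1, -0.4, -0.5]
gripper_width: 0.0131
```

```bash
python3 -c "
from h import *
for i in range(3): to([.435,-.165,.003]);snap('top')"
```

```text
t 6.875 pos [ 0.4335 -0.1644  0.02  ] yaw 21.06 F [ 0.1 -0.4 -0.5] w 0.0131 d/0.2 [0.0057 0.0055 0.0848]
t 6.925 pos [ 0.4336 -0.1644  0.02  ] yaw 21.05 F [-0.6 -0.9 -0.4] w 0.0132 d/0.2 [0.0056 0.0052 0.0851]
t 6.975 pos [ 0.4336 -0.1644  0.02  ] yaw 21.05 F [-0.6 -0.  -1.3] w 0.0132 d/0.2 [0.0056 0.0053 0.0851]
```

Request:
arm_command:
  targets:
    - {"gripper": 0,"offset": [0,0,0.04],"turn": 0}
    - {"gripper": 0,"offset": [0,0,0.03],"turn": 0}
    - {"gripper": 0,"offset": [0,0,0.01],"turn": 0}
    - {"gripper": 0,"offset": [0,0,0],"turn": 0}

```text
t: 7.52
position: [0.4328, -0.1641, 0.003]
eef_rot: [[0.933, 0.359, -0.001], [0.359, -0.933, 0.0], [-0.0, -0.0, -1.0]]
force: [-0.7, 1.6, -1.0]
gripper_width: 0.0134
```

Request:
arm_command:
  targets:
    - {"gripper": 0,"offset": [0,0,0.006],"turn": 0}
    - {"gripper": 0.25,"offset": [0,0,0],"turn": 0}
    - {"gripper": 0.35,"offset": [0,0,0],"turn": 0}
    - {"gripper": 1,"offset": [0,0,0],"turn": 0}
    - {"gripper": 1,"offset": [0,0,0],"turn": 0}
    - {"gripper": 1,"offset": [0,0,-0.1],"turn": 0}
    - {"gripper": 1,"offset": [0,0,-0.3],"turn": 0}
    - {"gripper": 1,"offset": [0,0,-0.3],"turn": 0}
    - {"gripper": 1,"offset": [0,0,-0.3],"turn": 0}
    - {"gripper": 1,"offset": [0,0,-0.2],"turn": 0}

```text
t: 8.78
position: [0.4335, -0.1644, 0.2452]
eef_rot: [[0.933, 0.359, 0.003], [0.359, -0.933, -0.001], [0.002, 0.002, -1.0]]
force: [1.0, -0.2, -0.2]
gripper_width: 0.0851
```

```bash
python3 -c "
from h import *
s=snap('side');to([.6125,.1445,.24])
a=cv2.resize(s['frame'][130:280,170:370],(640,480),interpolation=cv2.INTER_CUBIC);cv2.imwrite('pics/s6.png',a)"
```

```text
t 8.825 pos [ 0.4355 -0.1652  0.2493] yaw 21.06 F [ 1.7 -1.3  4.8] w 0.0849 d/0.2 [ 1.3819 -1.1272  0.0489]
```

View pics/s6.png

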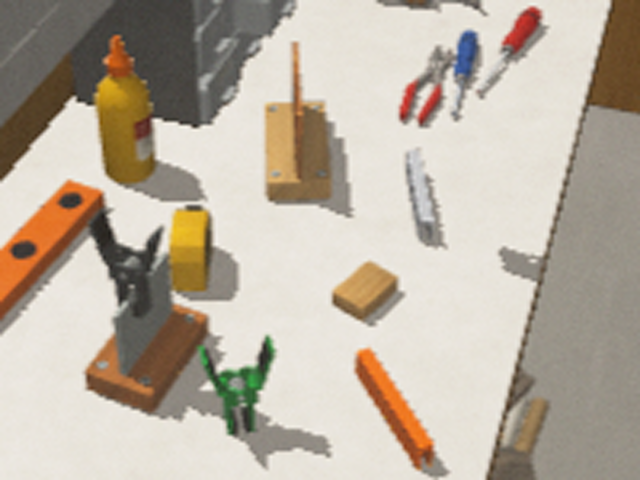

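The guard stands on its rims on the worktop at (420,195), clear of both stands; the clip is still on the rail. Turning to the rail's heading (-4.5°).

Request:
arm_command:
  targets:
    - {"gripper": 1,"offset": [0,0,0],"turn": 0.095}
    - {"gripper": 1,"offset": [0,0,0],"turn": 0.095}
    - {"gripper": 1,"offset": [0,0,0],"turn": 0.094}
    - {"gripper": 1,"offset": [0,0,0],"turn": 0}

```text
t: 9.32
position: [0.4328, -0.1641, 0.2418]
eef_rot: [[0.997, -0.078, -0.0], [-0.078, -0.997, 0.0], [-0.0, -0.0, -1.0]]
force: [-0.5, 0.3, -0.4]
gripper_width: 0.0852
```

```bash
python3 -c "
from h import *
print(manip.pinch_z);to([.613,.1445,.24])"
```

```text
0.0187
t 9.325 pos [ 0.4328 -0.1641  0.2418] yaw -4.45 F [-0.5  0.3 -0.4] w 0.0852 d/0.2 [ 0.7787 -1.6084  0.009 ]
```

Request:
arm_command:
  targets:
    - {"gripper": 1,"offset": [0.0865,-0.1787,0],"turn": 0}
    - {"gripper": 1,"offset": [0.0865,-0.1787,0],"turn": 0}
    - {"gripper": 1,"offset": [0.0865,-0.1787,0],"turn": 0}
    - {"gripper": 1,"offset": [0.0865,-0.1787,0],"turn": 0}
    - {"gripper": 1,"offset": [0.0865,-0.1787,0],"turn": 0}
    - {"gripper": 1,"offset": [0.0865,-0.1787,0],"turn": 0}
    - {"gripper": 1,"offset": [0.0865,-0.1787,0],"turn": 0}
    - {"gripper": 1,"offset": [0.0865,-0.1787,0],"turn": 0}
    - {"gripper": 1,"offset": [0.0865,-0.1787,0],"turn": 0}
    - {"gripper": 1,"offset": [0,0,0],"turn": 0}
    - {"gripper": 1,"offset": [0,0,0.15],"turn": 0}
    - {"gripper": 1,"offset": [0,0,0],"turn": 0}

```text
t: 10.82
position: [0.6115, 0.1432, 0.2098]
eef_rot: [[0.997, -0.077, -0.005], [-0.077, -0.997, -0.001], [-0.005, 0.002, -1.0]]
force: [-0.5, -0.6, 0.8]
gripper_width: 0.0857
```

```bash
python3 -c "
from h import *
to([.613,.1445,.147]);s=snap('side');to([.613,.1445,.147])
a=cv2.resize(s['frame'][160:265,150:290],(640,480),interpolation=cv2.INTER_CUBIC);cv2.imwrite('pics/s7.png',a)"
```

```text
t 10.825 pos [0.6115 0.1432 0.2098] yaw -4.4 F [-0.5 -0.6  0.8] w 0.0857 d/0.2 [ 0.0087 -0.0074  0.3141]
t 10.875 pos [0.6124 0.1435 0.2114] yaw -4.43 F [ 0.7 -0.6  0.2] w 0.0855 d/0.2 [ 0.0032 -0.0057  0.3218]
```

View pics/s7.png

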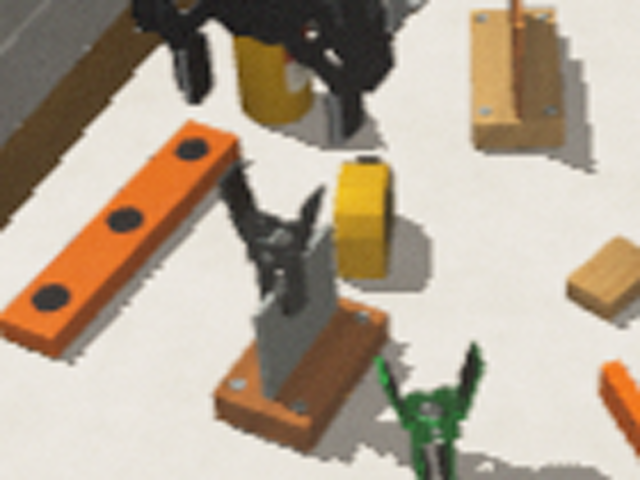

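Fingertips at (197,95) and (348,135) straddle the clip's handle tips at (237,170) and (315,195), and are centred on them. Going down to the grip point.

Request:
arm_command:
  targets:
    - {"gripper": 1,"offset": [0.003,-0.005,0.12],"turn": 0}
    - {"gripper": 1,"offset": [0,0,0.12],"turn": 0}
    - {"gripper": 1,"offset": [0,0,0.08],"turn": 0}
    - {"gripper": 1,"offset": [0,0,0],"turn": 0}
    - {"gripper": 1,"offset": [0,0,0],"turn": 0}

```text
t: 11.5
position: [0.6148, 0.1452, 0.1492]
eef_rot: [[0.997, -0.078, 0.001], [-0.078, -0.997, 0.0], [0.001, -0.0, -1.0]]
force: [-0.0, 0.9, 0.8]
gripper_width: 0.0853
```

Request:
arm_command:
  targets:
    - {"gripper": 0.7,"offset": [0,0,0],"turn": 0}
    - {"gripper": 0.6,"offset": [0,0,0],"turn": 0}
    - {"gripper": 0.5,"offset": [0,0,0],"turn": 0}
    - {"gripper": 0.4,"offset": [0,0,0],"turn": 0}
    - {"gripper": 0,"offset": [0,0,0],"turn": 0}
    - {"gripper": 0,"offset": [0,0,0],"turn": 0}
    - {"gripper": 0,"offset": [0,0,0],"turn": 0}

```text
t: 12.38
position: [0.6141, 0.1452, 0.1481]
eef_rot: [[0.997, -0.079, -0.0], [-0.079, -0.997, 0.0], [-0.0, -0.0, -1.0]]
force: [-0.1, 1.4, -0.2]
gripper_width: 0.0312
```

Squeezed to the stop (31 mm measured, against 34 mm nominal; the guard also read about 1 mm under). Lifting.

Request:
arm_command:
  targets:
    - {"gripper": 0,"offset": [0,0,-0.05],"turn": 0}
    - {"gripper": 0,"offset": [0,0,-0.12],"turn": 0}
    - {"gripper": 0,"offset": [0,0,-0.16],"turn": 0}
    - {"gripper": 0,"offset": [0,0,-0.12],"turn": 0}
    - {"gripper": 0,"offset": [0,0,0],"turn": 0}
    - {"gripper": 0,"offset": [0,0,0],"turn": 0}

```text
t: 13.12
position: [0.6137, 0.1451, 0.2374]
eef_rot: [[0.997, -0.079, -0.001], [-0.079, -0.997, -0.0], [-0.001, 0.0, -1.0]]
force: [0.4, 0.7, -1.2]
gripper_width: 0.0314
```

```bash
python3 -c "
from h import *
s=snap('side');to([.5825,-.2005,.25])
a=cv2.resize(s['frame'][140:260,150:310],(800,600),interpolation=cv2.INTER_CUBIC);cv2.imwrite('pics/s8.png',a)"
```

```text
t 13.175 pos [0.6134 0.145  0.2369] yaw -4.51 F [-0.4  0.4 -1.1] w 0.0312 d/0.2 [-0.0186  1.7345 -0.0645]
```

View pics/s8.png

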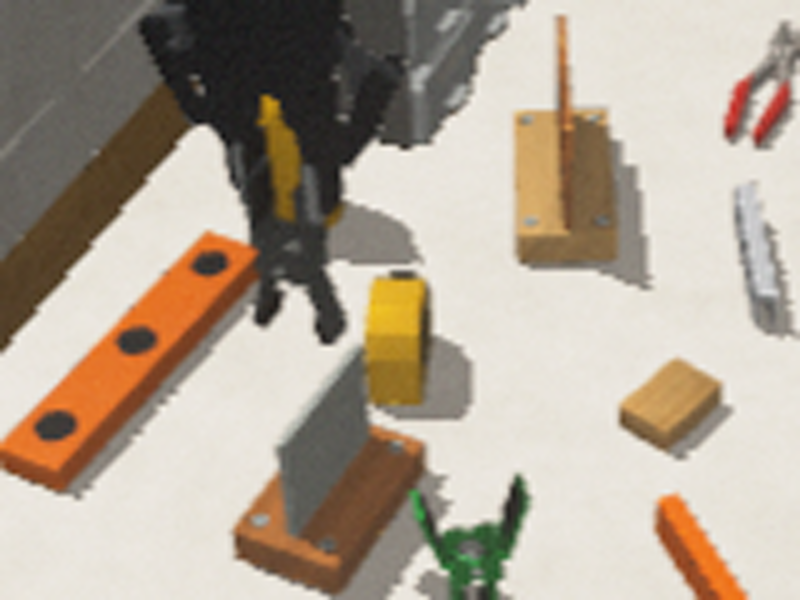

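The clip hangs upright and wide open: jaw ends at (265,318) and (330,335), pin near (291,248), rail bare. Turning to the board's heading while carrying it over.

Request:
arm_command:
  targets:
    - {"gripper": 0,"offset": [0,0,0],"turn": -0.095}
    - {"gripper": 0,"offset": [0,0,0],"turn": -0.095}
    - {"gripper": 0,"offset": [0,0,0],"turn": -0.094}
    - {"gripper": 0,"offset": [0,0,0],"turn": 0}

```text
t: 13.68
position: [0.6135, 0.1451, 0.2368]
eef_rot: [[0.934, 0.358, -0.002], [0.358, -0.934, -0.0], [-0.002, -0.0, -1.0]]
force: [-0.4, 1.0, -0.7]
gripper_width: 0.0314
```

```bash
python3 -c "
from h import *
to([.5825,-.2003,.237])
s=snap('side');print(proj(s,[.6135,.145,.219]))
t=snap('top');p=proj(t,[.582,-.2,.11]);print(p)
b=t['frame'].astype(int);h=cv2.cvtColor(t['frame'],cv2.COLOR_BGR2HSV)
u0,v0=int(p[0]),int(p[1])
for u in range(u0-20,u0+24,5): print(u,[tuple(b[v,u]) for v in range(v0-14,v0+14)][::1] if u in(u0,) else [int(b[v,u,2]-b[v,u,0]) for v in range(v0-14,v0+14)])
"
```

```text
t 13.675 pos [0.6135 0.1451 0.2368] yaw 21.0 F [-0.4  1.  -0.7] w 0.0314 d/0.2 [-0.7636  1.5565  0.    ]
[207.931876   186.78286724]
[333.473824   176.41134175]
313 [8, 9, 9, 8, 9, 7, 8, 9, 9, 8, 8, 8, 9, 8, 9, 31, 56, 60, 61, 62, 61, 60, 62, 55, 38, 27, 25, 26]
318 [9, 9, 9, 8, 9, 8, 9, 9, 9, 9, 8, 8, 8, 24, 49, 60, 60, 60, 61, 59, 61, 64, 45, 26, 20, 23, 29, 33]
323 [9, 9, 9, 9, 9, 9, 8, 8, 8, 8, 10, 23, 50, 60, 60, 60, 60, 52, 59, 65, 47, 27, 27, 27, 30, 33, 33, 33]
328 [9, 8, 9, 8, 9, 9, 9, 8, 8, 24, 51, 60, 59, 59, 60, 53, 58, 67, 47, 25, 26, 28, 29, 32, 33, 33, 33, 33]
333 [(np.int64(172), np.int64(178), np.int64(181)), (np.int64(171), np.int64(178), np.int64(180)), (np.int64(171), np.int64(176), np.int64(180)), (np.int64(169), np.int64(175), np.int64(178)), (np.int64(168), np.int64(174), np.int64(176)), (np.int64(169), np.int64(175), np.int64(178)), (np.int64(169), np.int64(176), np.int64(178)), (np.int64(142), np.int64(153), np.int64(159)), (np.int64(107), np.int64(133), np.int64(153)), (np.int64(98), np.int64(132), np.int64(158)), (np.int64(99), np.int64(133), np.int64(159))
[... 493 characters left out ...]
, (np.int64(56), np.int64(74), np.int64(88)), (np.int64(56), np.int64(74), np.int64(88)), (np.int64(58), np.int64(76), np.int64(90)), (np.int64(58), np.int64(77), np.int64(91)), (np.int64(60), np.int64(80), np.int64(94)), (np.int64(60), np.int64(80), np.int64(95))]
338 [8, 9, 9, 9, 9, 12, 45, 60, 60, 59, 59, 58, 64, 71, 51, 24, 28, 26, 30, 32, 32, 32, 32, 32, 34, 35, 35, 35]
343 [8, 8, 8, 10, 40, 42, 13, -1, 10, 42, 62, 68, 50, 28, 25, 15, 25, 32, 32, 30, 31, 32, 33, 34, 36, 35, 34, 32]
348 [8, 8, 9, 8, 8, 8, 8, 7, 36, 64, 51, 29, 28, 28, 32, 39, 42, 39, 38, 39, 34, 19, 11, 41, 57, 48, 30, 8]
353 [9, 9, 9, 9, 9, 9, 29, 59, 52, 24, 14, 10, 8, 8, 9, 9, 9, 8, 9, 16, 34, 48, 55, 46, 21, 9, 8, 9]
```

Request:
arm_command:
  targets:
    - {"gripper": 0,"offset": [-0.077,0.155,0],"turn": 0}
    - {"gripper": 0,"offset": [-0.077,0.155,0],"turn": 0}
    - {"gripper": 0,"offset": [-0.077,0.155,0],"turn": 0}
    - {"gripper": 0,"offset": [-0.077,0.155,0],"turn": 0}
    - {"gripper": 0,"offset": [-0.077,0.155,0],"turn": 0}
    - {"gripper": 0,"offset": [-0.077,0.155,0],"turn": 0}
    - {"gripper": 0,"offset": [-0.077,0.155,0],"turn": 0}
    - {"gripper": 0,"offset": [-0.077,0.155,0],"turn": 0}
    - {"gripper": 0,"offset": [-0.077,0.155,0],"turn": 0}
    - {"gripper": 0,"offset": [-0.077,0.155,0],"turn": 0}
    - {"gripper": 0,"offset": [0,0,0],"turn": 0}
    - {"gripper": 0,"offset": [0,0,0],"turn": 0}

```text
t: 15.28
position: [0.5817, -0.199, 0.2378]
eef_rot: [[0.934, 0.357, -0.0], [0.357, -0.934, 0.001], [-0.0, -0.001, -1.0]]
force: [0.1, -0.0, -0.5]
gripper_width: 0.0311
```

```bash
python3 -c "
from h import *
to([.581,-.2,.152])
s=snap('side')
a=cv2.resize(s['frame'][95:191,205:333],(800,600),interpolation=cv2.INTER_CUBIC);cv2.imwrite('pics/s9.png',a)"
```

```text
t 15.275 pos [ 0.5817 -0.199   0.2378] yaw 20.94 F [ 0.1 -0.  -0.5] w 0.0311 d/0.2 [-0.0047  0.0036  0.429 ]
```

View pics/s9.png

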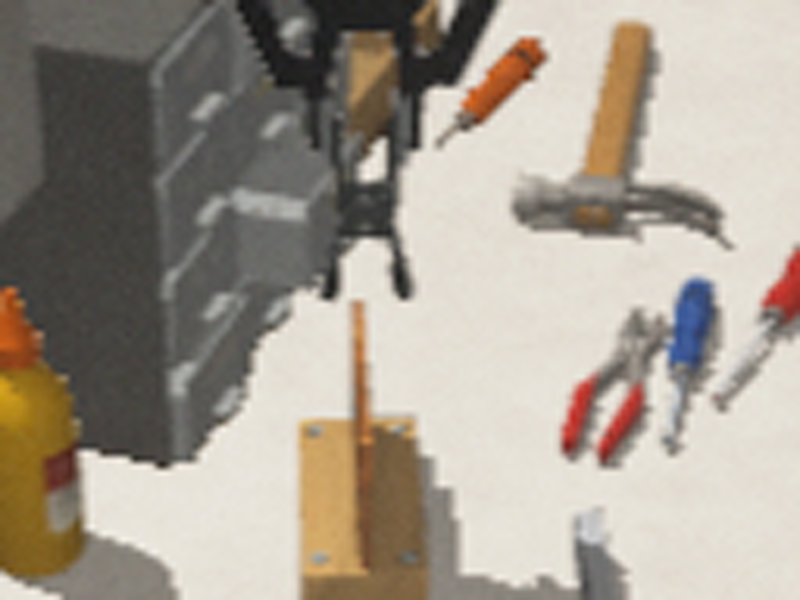

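Jaw ends at (330,290) and (402,290), with the bare edge starting at (357,300), so the clip is nearly centred above it. I check the offset numerically before going down.

```bash
python3 -c "
from h import *
s=snap('side');st=manip.state();P=st['position'];print(P)
f=lambda p:((proj(s,p)+.5-[205,95])*6.25).round(1)
print('pin',f([P[0],P[1],.219]),'jaws',f([P[0],P[1],.169]))
e=np.array([.36,-.933])
for x in(.579,.581,.583):
  c=np.array([x,-.2]);print(x,[f([*(c+k*e),.11]) for k in(.07,0,-.07)])
g=s['frame'].astype(int)
for v in range(143,175,4):print(v,((v+.5-95)*6.25),[int(g[v,u,2]-g[v,u,0]) for u in range(257,270)])
"
```

```text
[ 0.58182963 -0.19847934  0.23793084]
pin [362.8 193.8] jaws [362.2 277.6]
0.579 [array([361.9, 301.7]), array([367.3, 370.4]), array([373.2, 445.2])]
0.581 [array([358.5, 301.1]), array([363.8, 369.7]), array([369.6, 444.5])]
0.583 [array([355.2, 300.5]), array([360.4, 369.1]), array([366. , 443.8])]
143 303.125 [18, 17, 15, 17, 42, 80, 32, 17, 14, 15, 16, 18, 17]
147 328.125 [13, 14, 14, 23, 60, 116, 52, 15, 14, 17, 15, 18, 13]
151 353.125 [17, 16, 14, 22, 52, 118, 62, 16, 15, 15, 15, 15, 14]
155 378.125 [15, 17, 17, 23, 44, 96, 68, 25, 13, 16, 16, 14, 15]
159 403.125 [14, 16, 14, 18, 22, 89, 86, 37, 15, 16, 14, 14, 14]
163 428.125 [103, 101, 105, 100, 85, 85, 109, 85, 60, 84, 61, 14, 22]
167 453.125 [102, 106, 102, 104, 90, 65, 74, 69, 51, 49, 55, 55, 56]
171 478.125 [101, 104, 104, 103, 95, 75, 83, 69, 49, 48, 51, 55, 57]
```

The pictures put the clip about 3 mm to -x and about 9 mm lower in the fingers than nominal. I correct +2 mm and stop at TCP z 0.16, so the pin should be 22–32 mm above the edge either way.

Request:
arm_command:
  targets:
    - {"gripper": 0,"offset": [0.01,0,0],"turn": 0}
    - {"gripper": 0,"offset": [0,0,0.1],"turn": 0}
    - {"gripper": 0,"offset": [0,0,0.1],"turn": 0}
    - {"gripper": 0,"offset": [0,0,0.1],"turn": 0}
    - {"gripper": 0,"offset": [0,0,0.06],"turn": 0}
    - {"gripper": 0,"offset": [0,0,0.03],"turn": 0}
    - {"gripper": 0,"offset": [0,0,0],"turn": 0}
    - {"gripper": 0,"offset": [0,0,0],"turn": 0}

```text
t: 16.38
position: [0.5842, -0.1988, 0.1608]
eef_rot: [[0.933, 0.359, 0.001], [0.359, -0.933, -0.0], [0.001, 0.001, -1.0]]
force: [0.2, 0.3, 0.2]
gripper_width: 0.0309
```

```bash
python3 -c "
from h import *
to([.581,-.2,.16])
s=snap('side');P=manip.state()['position']
f=lambda p:((proj(s,p)+.5-[225,105])*10).round(1)
for z in(.118,.132,.146):print('pin z',z,f([P[0],P[1],z]))
print('jaw end .082',f([P[0],P[1],.082]))
a=cv2.resize(s['frame'][105:165,225:305],(800,600),interpolation=cv2.INTER_CUBIC);cv2.imwrite('pics/s10.png',a)"
```

```text
t 16.375 pos [ 0.5842 -0.1988  0.1608] yaw 21.05 F [0.2 0.3 0.2] w 0.0309 d/0.2 [-0.0168 -0.0003  0.004 ]
pin z 0.118 [372.6 471.9]
pin z 0.132 [372.8 437.1]
pin z 0.146 [373.  401.7]
jaw end .082 [372.  559.4]
```

View pics/s10.png

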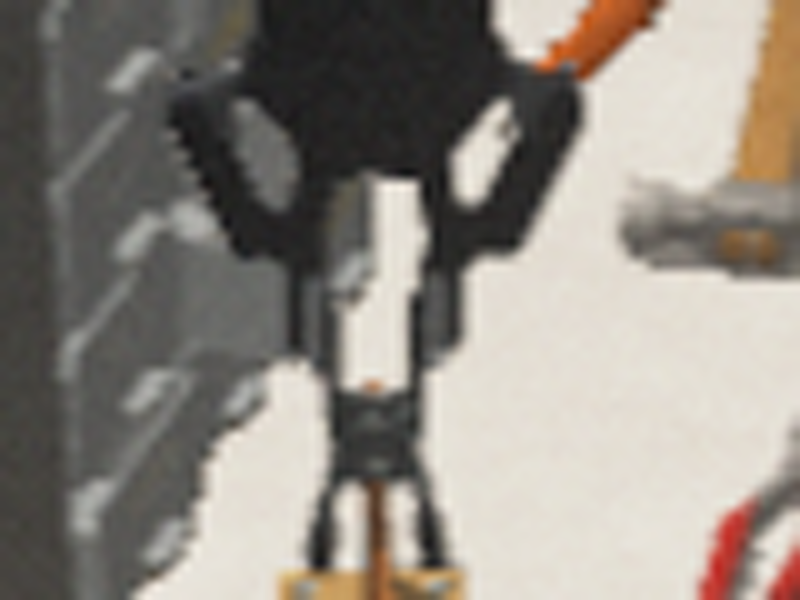

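The clip stands astride the board: jaws at (322,540) and (432,540), panel between them at about (377,540), hub centre at about (374,432), which puts the pin roughly 24 mm above the edge. One numeric check of stability and contact, then I hand in.

```bash
python3 -c "
from h import *
F=[];W=[]
for i in range(12):
  snap('side');st=manip.state();F.append(st['force']);W.append(st['gripper_width'])
print(np.mean(F,0),np.std(F,0),np.mean(W),st['position'],st['t'],np.abs(st['joint_vel']).max())
manip.finish_job()"
```

```text
[-0.01468918  0.00085663 -0.80732532] [0.43220073 0.42166164 0.54128792] 0.03136388563045423 [ 0.5836486  -0.19870328  0.16006576] 17.025 0.0016787048741852965
the job is handed in; nothing more can be done
```

The job is handed in at t ≈ 17 s; no verdict was reported. The guard stands released on its rims on the worktop at about (0.434, -0.164). The steel clip came off the rail by its handles and is held squeezed, astride the middle of the board's bare edge.

**Last checks:**
- **Contact:** average force on the tool was (0.0, 0.0, -0.8) N, which is about the clip's own weight, so nothing is resting on the board.
- **Grip:** the fingers were steady at 31 mm and the arm was still. I had expected about 34 mm at full squeeze. On the guard the reading was about 1 mm low as well, so I took this as the stop; the lever angles cannot be read directly.
- **Position:** the last picture shows one jaw on each side with the panel midway between them. The pin is about 24–27 mm above the edge.

**Disagreement:** after the lift, the pictures put the clip about 9 mm lower in the fingers than its nominal dimensions suggest. It also looked about 3 mm off to one side. I corrected for both before the final approach, and the last picture agreed with the corrected values.

I steered clear of the bystanders and the look-alikes and saw none of them move, but I did not measure their positions again at the end.

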